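Call the supervisor and hold a cased flask down on the checkout's tag detacher

ROBOT

A 7-joint arm with a two-finger parallel gripper is mounted at the origin on the work surface. World frame = base frame: x ahead of the robot, y to its left, z up, the work surface at z = 0. Lengths are in m, angles in rad, forces in N, time in s.
With the tool pointing down it reaches from about 0.425 to 0.925 m from the base axis. Payload 6.8 kg.
Tool frame: the origin (TCP) lies at the very end of the fingers, on their centre line; the grasp point (between the pads) lies 19 mm behind it (r.grip_depth is the distance from the TCP to the grasp point, in m); z points along the fingers, y is the direction in which the jaws open and shut (so a half turn about z gives the same grasp; the last joint's range is limited). The gripper opens to 85 mm and grips with 20 to 120 N. Pads are 22 mm wide; open, the fingers measure 114 mm over their backs; the gripper's body (76 mm by 85 mm) begins 54 mm behind the grasp point. The pads swing forward as they close: fully open they stand 13 mm farther back than shut.
Start: joints at [-0.108, 0.477, 0.022, 1.555, -0.011, 1.109, -0.083], TCP at [0.675, 0, 0.231] pointing down, gripper open.
Joint ranges: [-2.96, 2.96], [-0.34, 2.1], [-1.41, 1.46], [0.24, 2.44], [-1.37, 4.51], [0.17, 1.92], [-2.96, 2.96]. Speed limits (rad/s): [2.39, 2.39, 3.14, 3.14, 3.14, 3.14, 3.14].

INTERFACE

Orientations are given as a rotation vector (axis times angle).
In Python, from bench import status, eyes, workorder, spotter, r gives the robot as it stands.
- The arm moves only by the tool drive_tool, never from a script. Its argument "commands" is a list of rows, each an object of numbers: "rx", "ry", "rz": the turn, a rotation vector about the world's x, y, z normalised to -1 to 1, where 1 is 8 degrees; "tx", "ty", "tz": the shift along the world's x, y, z normalised to -1 to 1, where 1 is 20 mm; "grip": the closure, from -1 (fully open) to 1 (shut). A call has 1 to 10 rows; each row shifts and turns the commanded pose from where the row before left it; what a row does not reach is not made up. A row lasts 1/8 s, in which the tool goes at most 62.5 mm and 10.7 degrees, less where a joint would pass 70% of its speed; a pose out of reach is approached as far as the arm can. A call with a number of a shift or a turn outside -1 to 1 is refused whole. A call with a gripper value outside its range is refused whole. The fingers move at their own pace and stop on an object; "grip_force" is the grip in N (left out, the last holds). Time passes only in rows, so rows that do not move let the fingers close. It gives the time, the measured TCP pose, the force and the opening at its end, in the units of the state.
- status.get_obs(): the state, without advancing time (a new reading comes with each control period).
- eyes.grab_frame(name): name is "scene" or "side" or "wrist"; returns a dict with "frame" (480x640x3 uint8, blue, green, red), "range_z" (480x640 float32, m along the optical axis (not along the pixel's ray), 0 where there is no reading), "fx", "fy", "cx", "cy" (pixels), "T" (4x4, takes a point from camera to world coordinates); the wrist camera has in their place "T_tool_cam" (4x4, takes a point from camera to tool coordinates, whose origin is the TCP and whose axes are the flange's). Camera axes: x right, y down, z forward; pixel columns grow to the right and rows downward; lengths in m; the calibration is good to about 2 mm. A picture is of the moment at which its call begins: read the wrist's pose just before it.
- workorder.hand_in(): hands the job in, once; it reports no verdict.
Trained networks look in the newest picture that a camera, given by its name, has taken for a name from the list of things; names that differ only in an ending like _2 or _b are one class to them, and where a whole thing is asked for, a point or a joint stands for the part that bears it (a point fixed in the world has none). Each returns a list of dicts, best first, with "confidence" (0 to 1); they miss things now and then, are a little off and sometimes report something else, mostly with a low value. They report only what shows in the picture. A call takes as long as a camera call. They do not tell look-alikes from the thing itself.
- spotter.boxes_of(camera, target): "position" ([column, row] as shares, 0 to 1, of the picture: columns of its width, rows of its height, amid what is visible of it).
- spotter.masks_of(camera, target): "mask" (480x640 bool, what is visible of it) and "position" ([column, row] as shares, 0 to 1, of the picture: columns of its width, rows of its height, amid what is visible of it).
The state is a dict: "clock": time; "joints": joint angles; "qvel": joint speeds; "tau": joint torques, N m; "tcp_pos": TCP position; "orientation": TCP orientation; "contact_force": force on the tool from outside, world axes, zero at the start; "moment": the same for the moment, N m; "grip_width": finger opening in m.
Only numpy, scipy, OpenCV 4.12 (cv2) and the standard library are available. Lean on these libraries where they do the work, as an engineer would, in place of code of your own. Each camera call takes 0.05 s, during which the arm holds its last target.

TASK

Ring the call bell for the supervisor by pressing its plunger right down to its stop and letting it up again. Then take the flask in its clear security case, stand it upright in the sprung ring of the tag detacher and press it straight down until its base is fully home on the magnet. Finish while still holding it down there, upright and steady, for the supervisor to turn the key: do not let go, and leave the other things on the counter where they stand.

Things in the scene. Friction and masses are not known exactly. Their poses are not given: they have to be found in the camera images.
- case: the flask in its locked clear security case: an upright clear plastic cylinder 56 mm across and 150 mm tall with a black lock base (22 mm high, its foot bevelled 3 mm), a black top rim, and an amber glass flask with a paper band inside; flat closed top, about 0.42 kg (varies by a fifth). Stands free on the counter. Origin: centre of its underside; z up along the cylinder. Grip it near the top, 115 to 135 mm above its underside, so that its top stays clear of a gripper's body.
- detacher: the tag detacher, fixed to the counter: round steel foot 120 mm across and 11 mm high, black barrel 102 mm across up to 40 mm, key switch on its side, and inside it a steel magnet core 36 mm across whose flat face is 38 mm above the counter. Origin: centre of its underside on the counter, on the common axis of barrel, core and ring.
- ring_seat (a point): centre of the seat of the detacher's sprung grey ring: the flat ledge (hole 44 mm) on which the case's underside stands, 53 mm above the counter with the ring up. Above the ledge the ring's wall is 62 mm inside (3 mm clear all round the case) for 10 mm, then flares over the last 6 mm to 74 mm; its rim, about 92 mm across outside, is 16 mm above the seat. Moves down with the ring.
- ring (a joint): how far the sprung ring is pressed down, in m: 0 up, about 0.015 when the case's base meets the magnet face, which stops it. The spring needs about 6 N to start and 13.5 N at the stop (the weight of the case included), so the case alone does not press it down and it springs up when let go; it takes about 8 to 11 N of push on top of the case's weight.
- bell: desk call bell fixed to the counter: black round base 86 mm across, steel dome up to 48 mm. Origin: centre of its underside on the counter.
- plunger_top (a point): centre of the top of the bell's plunger, a button 18 mm across standing 62 mm above the counter, over the middle of the dome. Moves down with the plunger.
- plunger (a joint): how far the bell's plunger is pressed, in m: 0 up, 0.008 at its stop. It takes about 1.6 N to start and 4.4 N at the stop, and springs back.
- bare_flask: a glass flask like the one in the case but with no case round it: body 45 mm across, 121 mm tall with its cap; leave alone. Origin: centre of its underside.
- spice_jar: small jar, 40 mm across, 95 mm tall; leave alone. Origin: centre of its underside.
- paper_roll: receipt paper roll standing on end, 40 mm across, 57 mm tall; leave alone. Origin: centre of its underside.
- drink_can: drinks can, 66 mm across, 116 mm tall; leave alone. Origin: centre of its underside.
- oil_bottle: green bottle, 64 mm across, 210 mm tall; leave alone. Origin: centre of its underside.
- jam_jar: jam jar, 72 mm across, 95 mm tall; leave alone. Origin: centre of its underside.
- tea_carton: tea carton 70 x 140 x 75 mm tall, long side along its y; leave alone. Origin: centre of its underside.
- divider_bar: white shopping divider bar lying down, 304 mm long (along its x), 38 mm wide and tall; leave alone. Origin: centre of its underside.
Things that resemble listed ones, but are neither listed nor needed, are in the scene too. What is shaped like the bell but pink or red is not meant.

How it is judged:
By the outcome, as a careful person would: the job done as asked, in the order asked, and still so for the second after the job is handed in, while the arm keeps its last pose, push and grip.
It also fails if it takes over 58 s, if anything falls off the work surface, if the arm or the gripper's body presses on something with over 40 N, if the wrist force passes 120 N, or if a joint passes its speed limit or range.

## Working session

There is one attempt and no reset: what is moved stays moved. The work goes in short steps, Python scripts to look and compute and a tool call to move; the robot and the scene stay as the last step left them, time stands still between calls to the robot, and variables do not carry over. Pictures are saved under pics/ and viewed, and the job is handed in when it is done.

Besides the shell and the picture viewer there is one more tool, called after "Call:" in YAML: its name, and indented under it one key for each argument. drive_tool: Moves the arm, as the interface text tells. Scaled input: -1 to 1 covers 20 mm each way for a shift and 8 degrees each way for a turn. Its arguments: {"type":"object","properties":{"commands":{"type":"array","items":{"type":"object","properties":{"rx":{"type":"number"},"ry":{"type":"number"},"rz":{"type":"number"},"tx":{"type":"number"},"ty":{"type":"number"},"tz":{"type":"number"},"grip":{"type":"number"}}}},"grip_force":{"type":"number"}},"required":["commands"]}

```bash
ls; mkdir -p pics; cat > h.py <<'E'
import numpy as np, cv2
from bench import status, eyes, workorder, spotter, r
from scipy.spatial.transform import Rotation as R
def grab(n):
    o=status.get_obs(); f=eyes.grab_frame(n)
    if 'T' not in f:
        T=np.eye(4);T[:3,:3]=R.from_rotvec(o['orientation']).as_matrix();T[:3,3]=o['tcp_pos'];f['T']=T@f['T_tool_cam']
    return f
def pts(f,mask=None):
    d=f['range_z'];v,u=np.nonzero((d>0)&(mask if mask is not None else True))
    z=d[v,u];P=np.stack([(u-f['cx'])/f['fx']*z,(v-f['cy'])/f['fy']*z,z,np.ones_like(z)])
    return (f['T']@P)[:3].T
def pix(f,p):
    c=np.linalg.inv(f['T'])@np.append(p,1);return c[0]/c[2]*f['fx']+f['cx'],c[1]/c[2]*f['fy']+f['cy']
E
python3 - <<'E'
from h import *
print(status.get_obs())
for n in ['scene','side']:
    f=grab(n); cv2.imwrite(f'pics/{n}0.png',f['frame']); print(n,f['fx'],np.round(f['T'],3).tolist())
    for t in ['case','detacher','bell','bare_flask','spice_jar','paper_roll','drink_can','oil_bottle','jam_jar','tea_carton','divider_bar']:
        for m in spotter.masks_of(n,t):
            P=pts(f,m['mask'])
            if len(P)<5: continue
            print(t,round(m['confidence'],2),np.round(np.array(m['position'])*[640,480]).astype(int),'med',np.round(np.median(P,0),3),'lo',np.round(np.percentile(P,2,0),3),'hi',np.round(np.percentile(P,98,0),3))
E
```

```text
pics
{'clock': 0.0, 'joints': array([-0.10810278,  0.47779472,  0.02238574,  1.55644456, -0.01150663,
        1.10927488, -0.08311908]), 'qvel': array([-5.34399606e-04, -7.26321982e-04,  1.80253246e-03, -1.22280329e-03,
       -6.00469587e-06, -9.81621543e-05,  2.09051003e-03]), 'tau': array([-5.45967814e-04, -5.96443820e+01,  1.60769675e+00, -2.81194621e+01,
        1.24063640e-02,  9.39900521e-03,  2.20753498e-05]), 'tcp_pos': array([ 6.74420441e-01, -3.87435945e-05,  2.30333114e-01]), 'orientation': array([-2.22066437e+00, -2.22057899e+00,  2.14809858e-03]), 'contact_force': array([-0.12956585, -0.47531358,  0.22099407]), 'moment': array([ 0.03175844, -0.01706395, -0.02015422]), 'grip_width': 0.08541054194508957}
scene 514.1160190208672 [[-0.578, 0.484, -0.657, 1.325], [0.816, 0.353, -0.458, 0.566], [0.01, -0.801, -0.599, 0.804], [0.0, 0.0, 0.0, 1.0]]
case 0.61 [308 230] med [ 0.538 -0.014  0.097] lo [ 0.501 -0.048  0.007] hi [0.548 0.001 0.153]
case 0.37 [439 281] med [0.477 0.303 0.06 ] lo [0.434 0.262 0.012] hi [0.521 0.345 0.072]
case 0.35 [508 377] med [0.615 0.511 0.036] lo 
[... 2412 characters left out ...]
0.126  0.06 ]
bare_flask 0.9 [396 345] med [0.322 0.282 0.071] lo [0.302 0.263 0.007] hi [0.341 0.291 0.122]
spice_jar 0.6 [295 286] med [0.553 0.165 0.066] lo [0.536 0.138 0.004] hi [0.572 0.173 0.098]
drink_can 0.65 [222 310] med [0.697 0.269 0.09 ] lo [0.672 0.228 0.009] hi [0.731 0.281 0.119]
oil_bottle 0.92 [320 118] med [ 0.605 -0.475  0.1  ] lo [ 0.578 -0.498  0.008] hi [ 0.636 -0.462  0.209]
jam_jar 0.95 [248 226] med [0.712 0.002 0.068] lo [ 0.683 -0.053  0.003] hi [0.753 0.018 0.098]
tea_carton 0.75 [267 183] med [ 0.715 -0.173  0.068] lo [ 0.682 -0.276  0.003] hi [ 0.751 -0.153  0.08 ]
divider_bar 0.87 [251 438] med [0.573 0.52  0.035] lo [0.43  0.492 0.007] hi [0.723 0.538 0.04 ]
```

View pics/scene0.png

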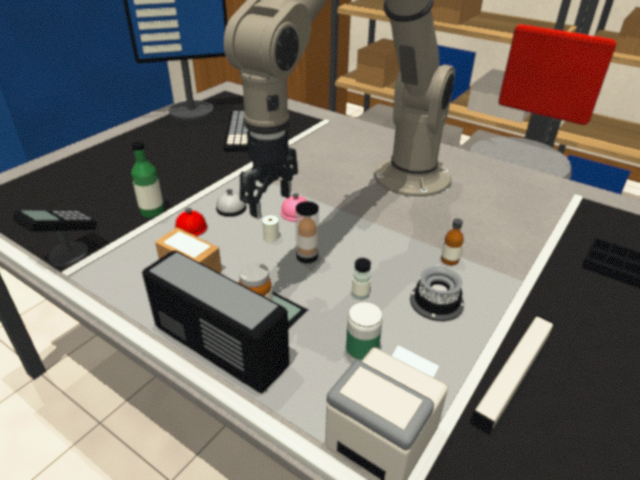

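View pics/side0.png

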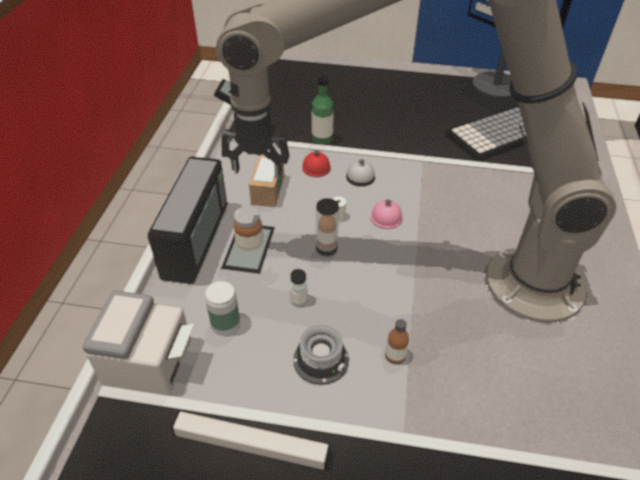

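```bash
python3 - <<'E'
from h import *
im=cv2.imread('pics/scene0.png')
a=cv2.resize(im[170:260,160:340],(720,360),interpolation=cv2.INTER_CUBIC)
cv2.imwrite('pics/cropbells.png',a)
E
```

```text
(no output)
```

View pics/cropbells.png

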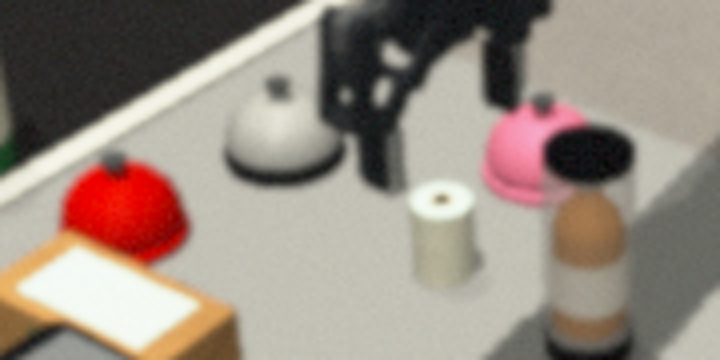

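Bell candidates in the scene picture are red (191,222), steel dome on a black base (230,202) and pink (294,207). The steel one fits; red and pink are excluded. The crop confirms this. The cased flask, with black top and clear cylinder, is at (307,232). The bare flask is at (454,243) and the detacher at (437,290). Next I measure precise centres.

```bash
cat >> h.py <<'E'
from scipy.optimize import least_squares
def circ(P,r=None):
    c0=[*P[:,:2].mean(0),r or .03]
    fn=lambda c:np.hypot(P[:,0]-c[0],P[:,1]-c[1])-(r or c[2])
    s=least_squares(fn,c0,loss='soft_l1',f_scale=.002);return s.x
def near(P,x,y,rad,z0,z1):
    return P[(np.hypot(P[:,0]-x,P[:,1]-y)<rad)&(P[:,2]>z0)&(P[:,2]<z1)]
E
python3 - <<'E'
from h import *
for n in ['scene','side']:
    f=grab(n);P=pts(f)
    print(n)
    B=near(P,.468,-.32,.055,.053,.07); print('plunger',len(B),B.mean(0),(B[:,:2].min(0)+B[:,:2].max(0))/2,B[:,2].max())
    D=near(P,.468,-.32,.06,.02,.05);print('dome sphere n',len(D))
    # sphere-like dome: axisymmetric fit: radius as poly of z
    s=least_squares(lambda c:np.hypot(D[:,0]-c[0],D[:,1]-c[1])-np.polyval(c[2:],D[:,2]-.035),[.468,-.32,0,0,.035],loss='soft_l1',f_scale=.002);print('bell axis',s.x[:2])
    C=near(P,.518,-.02,.05,.146,.16);print('case top',len(C),(C[:,:2].min(0)+C[:,:2].max(0))/2,np.ptp(C[:,:2],axis=0),np.median(C[:,2]),C.mean(0))
    for a,b in [(.003,.02)]:
        C=near(P,.518,-.02,.05,a,b);print('case base',len(C),circ(C,.028))
    G=near(P,.478,.305,.07,.064,.08);print('ring rim',len(G),circ(G),(G[:,:2].min(0)+G[:,:2].max(0))/2,np.ptp(G[:,:2],axis=0),np.median(G[:,2]))
    G=near(P,.478,.305,.08,.015,.036);print('barrel',len(G),circ(G,.051))
    im=f['frame']
E
```

```text
scene
plunger 26 [ 0.47075649 -0.32828142  0.06158747] [ 0.4695271  -0.32986718] 0.06584964092169732
dome sphere n 390
bell axis [ 0.46866173 -0.3307859 ]
case top 287 [ 0.52108664 -0.02728313] [0.05630361 0.05574454] 0.15108244906099466 [ 0.52238722 -0.02550128  0.15081549]
case base 239 [ 0.51900661 -0.02433719  0.028     ]
ring rim 478 [0.48122384 0.30433657 0.0391329 ] [0.47844015 0.30375075] [0.09113213 0.08874664] 0.06937386664477907
barrel 444 [0.47833049 0.30345146 0.051     ]
side
plunger 26 [ 0.46702413 -0.32749908  0.0603742 ] [ 0.46728387 -0.33089502] 0.06628056636616653
dome sphere n 402
bell axis [ 0.4673876  -0.32842762]
case top 307 [ 0.51770788 -0.02459453] [0.05463779 0.06084599] 0.1498504229647195 [ 0.51753703 -0.02449364  0.14986691]
case base 178 [ 0.51881316 -0.02526383  0.028     ]
ring rim 602 [0.47733734 0.3058802  0.0391346 ] [0.47752581 0.30560591] [0.0894674  0.09151893] 0.06837742976631506
barrel 324 [0.47641247 0.3043647  0.051     ]
```

Steel bell ≈ (0.468, −0.330), case ≈ (0.519, −0.025), detacher ≈ (0.4775, 0.3045). I'll shut the gripper and move to the bell.

Call:
drive_tool:
  commands:
    - {"tx":-0.6,"ty":-1,"grip":1}
    - {"tx":-0.6,"ty":-1,"grip":1}
    - {"tx":-0.6,"ty":-1,"grip":1}
    - {"tx":-0.6,"ty":-1,"grip":1}
    - {"tx":-0.6,"ty":-1,"grip":1}
    - {"tx":-0.6,"ty":-1,"grip":1}
    - {"tx":-0.6,"ty":-1,"grip":1}
    - {"tx":-0.6,"ty":-1,"grip":1}
    - {"tx":-0.6,"ty":-1,"grip":1}
    - {"tx":-0.6,"ty":-1,"grip":1}
  grip_force: 30

```text
validation failed for argument at $.co...
```

Call:
drive_tool:
  commands:
    - {"tx":-0.6,"ty":-1,"tz":-0.5,"grip":1}
    - {"tx":-0.6,"ty":-1,"tz":-0.5,"grip":1}
    - {"tx":-0.6,"ty":-1,"tz":-0.5,"grip":1}
    - {"tx":-0.6,"ty":-1,"tz":-0.5,"grip":1}
    - {"tx":-0.6,"ty":-1,"tz":-0.5,"grip":1}
    - {"tx":-0.6,"ty":-1,"tz":-0.5,"grip":1}
    - {"tx":-0.7,"ty":-0.5,"tz":-0.5,"grip":1}
    - {"tz":-0.5,"grip":1}
    - {"grip":1}
    - {"grip":1}

```text
validation failed for argument at $.co...
```

```bash
python3 - <<'E'
from h import *
f=grab('wrist');cv2.imwrite('pics/w1.png',f['frame'])
g=grab('side');cv2.imwrite('pics/s1.png',cv2.resize(g['frame'][90:250,250:450],(800,640))[:600])
o=status.get_obs();print(o['clock'],o['tcp_pos'],o['orientation'],o['grip_width'],o['contact_force'])
P=pts(f);B=near(P,.468,-.33,.03,.055,.07);print(len(B),B.mean(0) if len(B) else 0)
E
```

```text
1.4 [ 6.75008428e-01 -7.90691500e-07  2.31287638e-01] [-2.22147249e+00 -2.22139659e+00 -9.01748464e-06] 0.08567161610075105 [0.24514052 0.61605548 0.13397678]
0 0
```

View pics/w1.png

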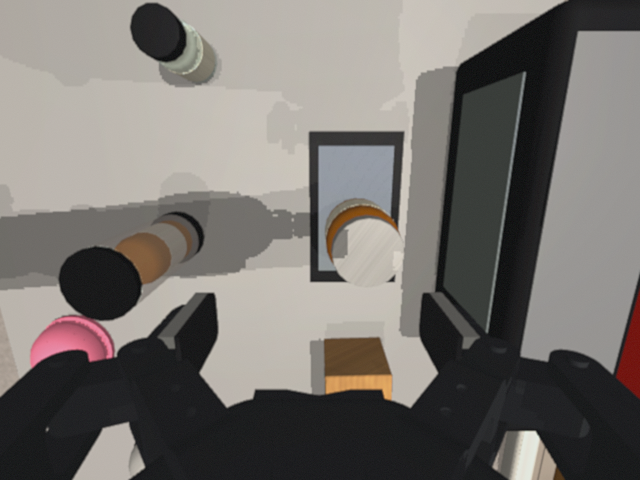

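View pics/s1.png

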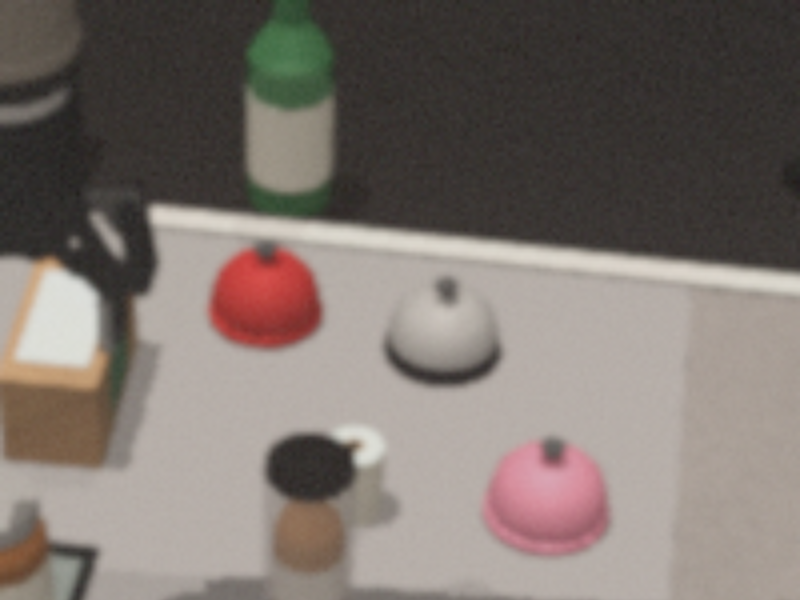

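The arm has not moved: the wrist view is unchanged, and the side crop again shows the steel bell at about (443,330). Both calls were refused in validation, so I'll test a single fully specified row.

Call:
drive_tool:
  commands:
    - {"tx":-0.6,"ty":-1,"tz":0,"rx":0,"ry":0,"rz":0,"grip":1}
  grip_force: 30

```text
clock: 1.52
tcp_pos: [0.6631, -0.0184, 0.231]
orientation: [-2.217, -2.225, -0.001]
contact_force: [-0.6, -1.0, 0.3]
grip_width: 0.0698
```

Call:
drive_tool:
  commands:
    - {"tx":-0.6,"ty":-1,"tz":0,"rx":0,"ry":0,"rz":0,"grip":1}
    - {"tx":-0.6,"ty":-1,"tz":0,"rx":0,"ry":0,"rz":0,"grip":1}
    - {"tx":-0.6,"ty":-1,"tz":0,"rx":0,"ry":0,"rz":0,"grip":1}
    - {"tx":-0.6,"ty":-1,"tz":0,"rx":0,"ry":0,"rz":0,"grip":1}
    - {"tx":-0.6,"ty":-1,"tz":0,"rx":0,"ry":0,"rz":0,"grip":1}
    - {"tx":-0.6,"ty":-1,"tz":0,"rx":0,"ry":0,"rz":0,"grip":1}
    - {"tx":-0.6,"ty":-1,"tz":0,"rx":0,"ry":0,"rz":0,"grip":1}
    - {"tx":-0.6,"ty":-1,"tz":-0.5,"rx":0,"ry":0,"rz":0,"grip":1}
    - {"tx":-0.6,"ty":-1,"tz":-0.5,"rx":0,"ry":0,"rz":0,"grip":1}
    - {"tx":-0.6,"ty":-1,"tz":-0.5,"rx":0,"ry":0,"rz":0,"grip":1}

```text
clock: 2.78
tcp_pos: [0.5422, -0.2212, 0.2011]
orientation: [2.221, 2.221, 0.0]
contact_force: [1.0, 0.5, 0.2]
grip_width: 0.0001
```

Call:
drive_tool:
  commands:
    - {"tx":-0.6,"ty":-1,"tz":-0.5,"rx":0,"ry":0,"rz":0,"grip":1}
    - {"tx":-0.6,"ty":-1,"tz":-0.5,"rx":0,"ry":0,"rz":0,"grip":1}
    - {"tx":-0.6,"ty":-1,"tz":-0.5,"rx":0,"ry":0,"rz":0,"grip":1}
    - {"tx":-0.6,"ty":-1,"tz":-0.5,"rx":0,"ry":0,"rz":0,"grip":1}
    - {"tx":-0.6,"ty":-1,"tz":-0.5,"rx":0,"ry":0,"rz":0,"grip":1}
    - {"tx":-0.75,"ty":-0.5,"tz":-0.5,"rx":0,"ry":0,"rz":0,"grip":1}
    - {"tx":0,"ty":0,"tz":-0.5,"rx":0,"ry":0,"rz":0,"grip":1}
    - {"tx":0,"ty":0,"tz":0,"rx":0,"ry":0,"rz":0,"grip":1}
    - {"tx":0,"ty":0,"tz":0,"rx":0,"ry":0,"rz":0,"grip":1}

```text
clock: 3.9
tcp_pos: [0.469, -0.3291, 0.1315]
orientation: [2.219, 2.223, 0.001]
contact_force: [0.3, 0.3, -0.1]
grip_width: 0.0002
```

```bash
python3 - <<'E'
from h import *
f=grab('wrist');cv2.imwrite('pics/w2.png',f['frame'])
g=grab('side');cv2.imwrite('pics/s2.png',cv2.resize(g['frame'][90:250,250:450],(750,600)))
o=status.get_obs();print(o['clock'],o['tcp_pos'],o['orientation'],o['grip_width'],o['contact_force'])
P=pts(f);B=near(P,.468,-.33,.03,.054,.07);print(len(B),B.mean(0) if len(B) else 0)
E
```

```text
4.0 [ 0.46891257 -0.32940419  0.13169072] [2.21939045e+00 2.22252451e+00 8.93921100e-04] 0.0002359610201368809 [0.26809479 0.38056851 0.10236272]
550 [ 0.46658476 -0.32990363  0.06002284]
```

View pics/w2.png

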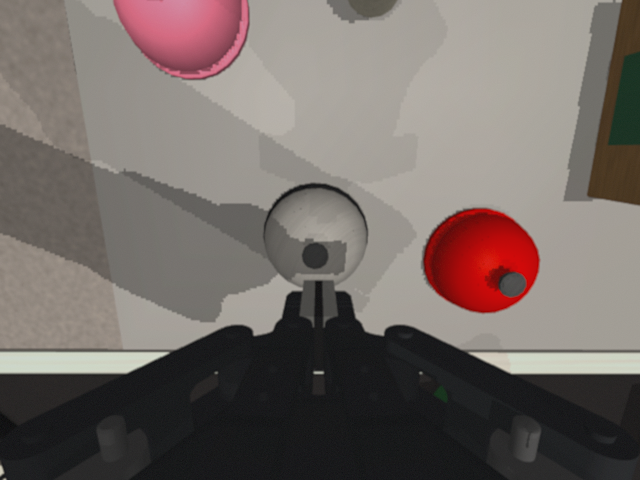

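View pics/s2.png

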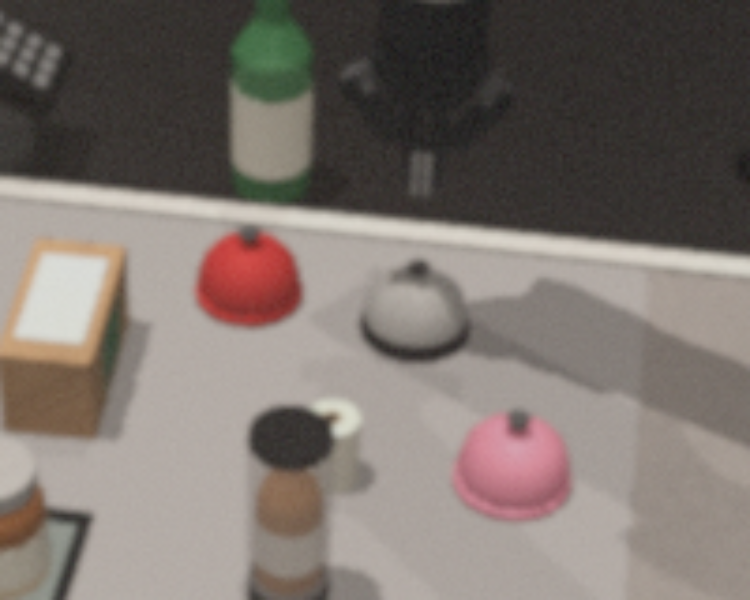

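The wrist view shows the closed fingertips just behind the plunger at (315,256), as expected from the camera's offset. The measured plunger centre is within 2 mm of the TCP. Descending.

Call:
drive_tool:
  commands:
    - {"tx":-0.05,"ty":0,"tz":-1,"rx":0,"ry":0,"rz":0,"grip":1}
    - {"tx":0,"ty":0,"tz":-1,"rx":0,"ry":0,"rz":0,"grip":1}
    - {"tx":0,"ty":0,"tz":-1,"rx":0,"ry":0,"rz":0,"grip":1}
    - {"tx":0,"ty":0,"tz":-0.25,"rx":0,"ry":0,"rz":0,"grip":1}
    - {"tx":0,"ty":0,"tz":-0.25,"rx":0,"ry":0,"rz":0,"grip":1}
    - {"tx":0,"ty":0,"tz":-0.2,"rx":0,"ry":0,"rz":0,"grip":1}
    - {"tx":0,"ty":0,"tz":0,"rx":0,"ry":0,"rz":0,"grip":1}

```text
clock: 4.88
tcp_pos: [0.4676, -0.3301, 0.0578]
orientation: [2.221, 2.221, 0.001]
contact_force: [1.1, 1.5, 3.5]
grip_width: 0.0002
```

Call:
drive_tool:
  commands:
    - {"tx":0,"ty":0,"tz":-0.2,"rx":0,"ry":0,"rz":0,"grip":1}
    - {"tx":0,"ty":0,"tz":0,"rx":0,"ry":0,"rz":0,"grip":1}

```text
clock: 5.12
tcp_pos: [0.4676, -0.3301, 0.0541]
orientation: [2.221, 2.221, 0.001]
contact_force: [-0.7, 1.9, 8.0]
grip_width: -0.0
```

Call:
drive_tool:
  commands:
    - {"tx":0,"ty":0,"tz":-0.1,"rx":0,"ry":0,"rz":0,"grip":1}
    - {"tx":0,"ty":0,"tz":0,"rx":0,"ry":0,"rz":0,"grip":1}

```text
clock: 5.38
tcp_pos: [0.4677, -0.3302, 0.0537]
orientation: [2.221, 2.22, 0.002]
contact_force: [-4.9, 5.6, 24.4]
grip_width: 0.0002
```

The force climbed to 24 N at 53.7 mm with hardly any further travel, so the plunger is at its stop. I'll let it up and go to the case.

Call:
drive_tool:
  commands:
    - {"tx":0,"ty":0,"tz":0.5,"rx":0,"ry":0,"rz":0,"grip":1}
    - {"tx":0,"ty":0,"tz":1,"rx":0,"ry":0,"rz":0,"grip":1}
    - {"tx":0,"ty":0,"tz":1,"rx":0,"ry":0,"rz":0,"grip":1}
    - {"tx":0,"ty":0,"tz":1,"rx":0,"ry":0,"rz":0,"grip":1}
    - {"tx":0,"ty":0,"tz":1,"rx":0,"ry":0,"rz":0,"grip":1}
    - {"tx":0,"ty":0,"tz":1,"rx":0,"ry":0,"rz":0,"grip":1}
    - {"tx":0,"ty":1,"tz":1,"rx":0,"ry":0,"rz":0,"grip":1}
    - {"tx":0.2,"ty":1,"tz":1,"rx":0,"ry":0,"rz":0,"grip":-1}
    - {"tx":0.2,"ty":1,"tz":0.5,"rx":0,"ry":0,"rz":0,"grip":-1}
    - {"tx":0.2,"ty":1,"tz":0,"rx":0,"ry":0,"rz":0,"grip":-1}

```text
clock: 6.62
tcp_pos: [0.4794, -0.2498, 0.2121]
orientation: [2.221, 2.22, 0.001]
contact_force: [-0.0, -0.0, -0.0]
grip_width: 0.0546
```

Call:
drive_tool:
  commands:
    - {"tx":0.2,"ty":1,"tz":0,"rx":0,"ry":0,"rz":0,"grip":-1}
    - {"tx":0.2,"ty":1,"tz":0,"rx":0,"ry":0,"rz":0,"grip":-1}
    - {"tx":0.2,"ty":1,"tz":0,"rx":0,"ry":0,"rz":0,"grip":-1}
    - {"tx":0.2,"ty":1,"tz":0,"rx":0,"ry":0,"rz":0,"grip":-1}
    - {"tx":0.2,"ty":1,"tz":0,"rx":0,"ry":0,"rz":0,"grip":-1}
    - {"tx":0.2,"ty":1,"tz":0,"rx":0,"ry":0,"rz":0,"grip":-1}
    - {"tx":0.2,"ty":1,"tz":0,"rx":0,"ry":0,"rz":0,"grip":-1}
    - {"tx":0.2,"ty":1,"tz":0,"rx":0,"ry":0,"rz":0,"grip":-1}

```text
clock: 7.62
tcp_pos: [0.5109, -0.0896, 0.211]
orientation: [-2.222, -2.221, 0.001]
contact_force: [-0.1, 0.7, 0.0]
grip_width: 0.0853
```

```bash
python3 - <<'E'
from h import *
o=status.get_obs();print(o['clock'],o['tcp_pos'],o['orientation'],o['grip_width'],o['contact_force'],o['joints'])
f=grab('wrist');cv2.imwrite('pics/w3.png',f['frame'])
P=pts(f);C=near(P,.519,-.025,.045,.14,.165);print(len(C),C.mean(0) if len(C) else 0,circ(C) if len(C) else 0)
if len(C): print((C[:,:2].min(0)+C[:,:2].max(0))/2,np.ptp(C[:,:2],axis=0))
g=grab('side');P=pts(g)
B=near(P,.468,-.33,.03,.054,.08); print('plunger top',np.percentile(B[:,2],[50,95]) if len(B) else 0)
g=grab('scene');P=pts(g)
B=near(P,.468,-.33,.03,.054,.08); print('plunger top',np.percentile(B[:,2],[50,95]) if len(B) else 0)
E
```

```text
7.625 [ 0.51086558 -0.08963197  0.21104046] [-2.22186299e+00 -2.22096851e+00  5.67802089e-04] 0.08533204923188811 [-0.13918885  0.71513864  0.02082283] [ 5.00642271e-02  2.43391331e-01  3.69859020e-03  1.94824807e+00
 -7.94889803e-04  9.50223558e-01  5.37135824e-02]
7194 [ 0.51726227 -0.02637081  0.14837109] [ 0.51726463 -0.02683872  0.0193879 ]
[ 0.51730478 -0.02706908] [0.05536617 0.05542607]
plunger top [0.06069728 0.06547892]
plunger top [0.06281529 0.0654615 ]
```

View pics/w3.png

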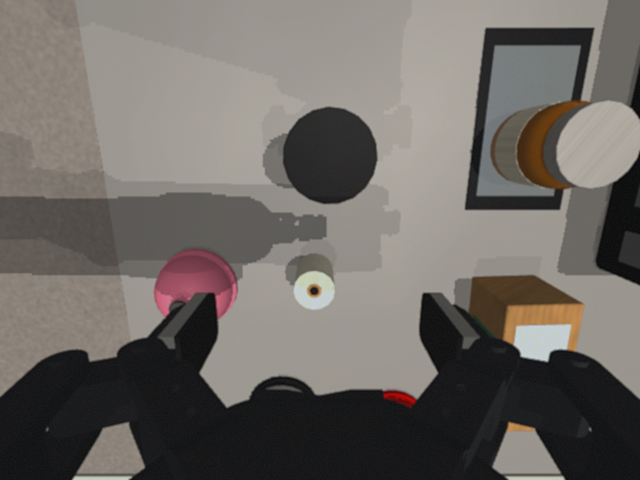

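The plunger is back up at ~62 mm. The wrist view shows the case's black top at (330,155), centre ≈ (0.5175, −0.0265). Moving above it and descending.

Call:
drive_tool:
  commands:
    - {"tx":0.15,"ty":1,"tz":0,"rx":0,"ry":0,"rz":0,"grip":-1}
    - {"tx":0.15,"ty":1,"tz":0,"rx":0,"ry":0,"rz":0,"grip":-1}
    - {"tx":0.05,"ty":1,"tz":0,"rx":0,"ry":0,"rz":0,"grip":-1}
    - {"tx":0,"ty":0.15,"tz":-0.5,"rx":0,"ry":0,"rz":0,"grip":-1}
    - {"tx":0,"ty":0,"tz":-1,"rx":0,"ry":0,"rz":0,"grip":-1}
    - {"tx":0,"ty":0,"tz":-0.5,"rx":0,"ry":0,"rz":0,"grip":-1}
    - {"tx":0,"ty":0,"tz":0,"rx":0,"ry":0,"rz":0,"grip":-1}

```text
clock: 8.65
tcp_pos: [0.5172, -0.0281, 0.1703]
orientation: [-2.222, -2.219, 0.003]
contact_force: [0.4, 0.2, 0.2]
grip_width: 0.0854
```

```bash
python3 - <<'E'
from h import *
o=status.get_obs();print(o['clock'],o['tcp_pos'],o['orientation'],o['contact_force'])
f=grab('wrist');cv2.imwrite('pics/w4.png',f['frame'])
E
```

```text
8.65 [ 0.51722981 -0.02810917  0.17032037] [-2.22208856 -2.21911257  0.00292139] [0.41435029 0.20947672 0.17634707]
```

View pics/w4.png

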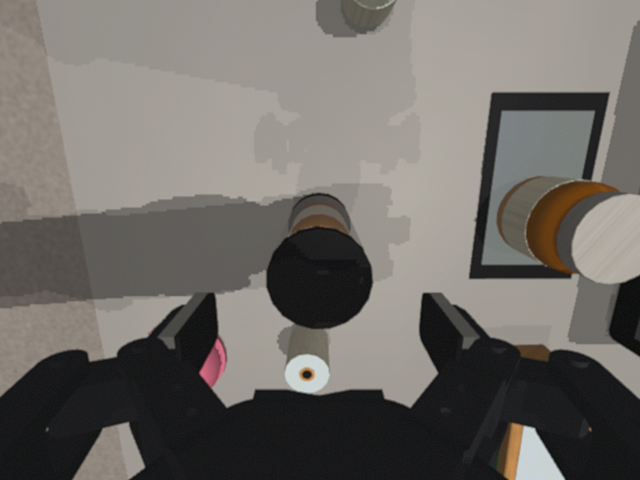

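The case top is centred between the jaws at (320,277). Descending to grip height, then closing.

Call:
drive_tool:
  commands:
    - {"tx":0,"ty":0.1,"tz":-1,"rx":0,"ry":0,"rz":0,"grip":-1}
    - {"tx":0,"ty":0,"tz":-1,"rx":0,"ry":0,"rz":0,"grip":-1}
    - {"tx":0,"ty":0,"tz":-1,"rx":0,"ry":0,"rz":0,"grip":-1}
    - {"tx":0,"ty":0,"tz":-0.2,"rx":0,"ry":0,"rz":0,"grip":-1}
    - {"tx":0,"ty":0,"tz":0,"rx":0,"ry":0,"rz":0,"grip":-1}
    - {"tx":0,"ty":0,"tz":0,"rx":0,"ry":0,"rz":0,"grip":1}
    - {"tx":0,"ty":0,"tz":0,"rx":0,"ry":0,"rz":0,"grip":1}
    - {"tx":0,"ty":0,"tz":0,"rx":0,"ry":0,"rz":0,"grip":1}
    - {"tx":0,"ty":0,"tz":0,"rx":0,"ry":0,"rz":0,"grip":1}
    - {"tx":0,"ty":0,"tz":0,"rx":0,"ry":0,"rz":0,"grip":1}
  grip_force: 70

```text
clock: 9.95
tcp_pos: [0.5185, -0.025, 0.1085]
orientation: [2.221, 2.221, 0.002]
contact_force: [-1.9, 0.3, 6.4]
grip_width: 0.0546
```

Call:
drive_tool:
  commands:
    - {"tx":0,"ty":0,"tz":0.5,"rx":0,"ry":0,"rz":0,"grip":1}
    - {"tx":0,"ty":0,"tz":0.5,"rx":0,"ry":0,"rz":0,"grip":1}
    - {"tx":0,"ty":0,"tz":1,"rx":0,"ry":0,"rz":0,"grip":1}
    - {"tx":0,"ty":0,"tz":1,"rx":0,"ry":0,"rz":0,"grip":1}
    - {"tx":0,"ty":0,"tz":1,"rx":0,"ry":0,"rz":0,"grip":1}
    - {"tx":0,"ty":0,"tz":1,"rx":0,"ry":0,"rz":0,"grip":1}
    - {"tx":0,"ty":0,"tz":1,"rx":0,"ry":0,"rz":0,"grip":1}
    - {"tx":0,"ty":0,"tz":0,"rx":0,"ry":0,"rz":0,"grip":1}

```text
clock: 10.95
tcp_pos: [0.5189, -0.025, 0.229]
orientation: [2.22, 2.22, 0.004]
contact_force: [-0.3, -1.3, -4.2]
grip_width: 0.0546
```

```bash
python3 - <<'E'
from h import *
o=status.get_obs();print(o['clock'],o['tcp_pos'],o['orientation'],o['contact_force'],o['grip_width'])
for n in ['side','scene']:
    f=grab(n);P=pts(f)
    x,y=pix(f,[.518,-.026,.19]);x=int(x);y=int(y)
    cv2.imwrite(f'pics/lift_{n}.png',cv2.resize(f['frame'][max(0,y-80):y+80,x-100:x+100],(750,600)))
    Q=near(P,.518,-.026,.05,.09,.27)
    for a in np.arange(.09,.27,.01):
        q=Q[(Q[:,2]>a)&(Q[:,2]<=a+.01)]
        if len(q)>10: print(n,round(a,3),len(q),circ(q,.028)[:2].round(4))
E
```

```text
10.95 [ 0.51893462 -0.02495161  0.22896306] [2.21980572 2.21981273 0.00408676] [-0.32296871 -1.33641339 -4.17435306] 0.05458293610559601
side 0.12 46 [ 0.5191 -0.0285]
side 0.13 81 [ 0.5189 -0.0275]
side 0.14 72 [ 0.5192 -0.0272]
side 0.15 73 [ 0.5191 -0.0273]
side 0.16 78 [ 0.5191 -0.0272]
side 0.17 75 [ 0.5193 -0.0268]
side 0.18 79 [ 0.5192 -0.0271]
side 0.19 78 [ 0.5196 -0.0275]
side 0.2 86 [ 0.5192 -0.0276]
side 0.21 81 [ 0.5196 -0.0274]
side 0.22 80 [ 0.5189 -0.0277]
side 0.23 95 [ 0.5196 -0.0267]
side 0.24 137 [ 0.5192 -0.0267]
side 0.25 115 [ 0.5189 -0.0268]
side 0.26 236 [ 0.5182 -0.0263]
scene 0.12 67 [ 0.518  -0.0284]
scene 0.13 81 [ 0.5182 -0.0285]
scene 0.14 84 [ 0.5184 -0.0281]
scene 0.15 83 [ 0.5185 -0.0283]
scene 0.16 91 [ 0.5183 -0.0279]
scene 0.17 91 [ 0.5187 -0.028 ]
scene 0.18 85 [0.5573 0.0026]
scene 0.19 94 [0.5569 0.0041]
scene 0.2 93 [5.58e-01 5.00e-04]
scene 0.21 96 [ 0.5187 -0.0283]
scene 0.22 86 [ 0.5193 -0.0282]
scene 0.23 80 [ 0.5209 -0.0287]
scene 0.24 105 [ 0.5284 -0.0301]
scene 0.25 106 [ 0.5288 -0.0303]
scene 0.26 156 [ 0.5266 -0.0305]
```

View pics/lift_side.png

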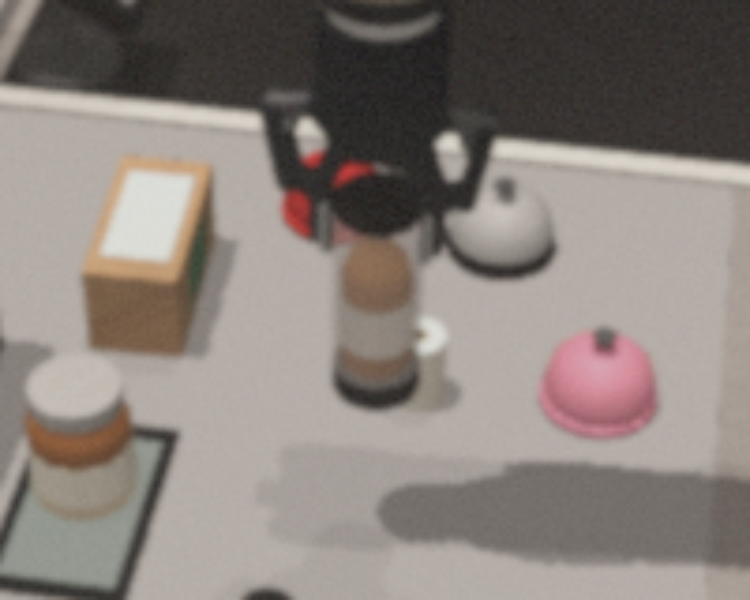

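View pics/lift_scene.png

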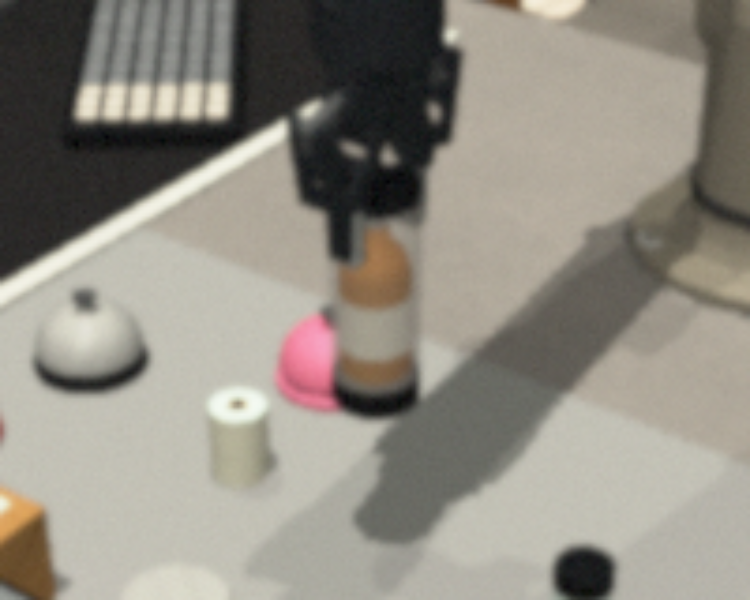

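The case is lifted and hangs upright: its axis is constant within ~1 mm over the height, and its underside is at about z = 0.12. Both pictures show it firmly between the pads. Carrying it to the detacher, shift about (−0.041, +0.332).

Call:
drive_tool:
  commands:
    - {"tx":-0.13,"ty":0.5,"tz":0.5,"rx":0,"ry":0,"rz":0,"grip":1}
    - {"tx":-0.13,"ty":1,"tz":0.5,"rx":0,"ry":0,"rz":0,"grip":1}
    - {"tx":-0.13,"ty":1,"tz":0,"rx":0,"ry":0,"rz":0,"grip":1}
    - {"tx":-0.13,"ty":1,"tz":0,"rx":0,"ry":0,"rz":0,"grip":1}
    - {"tx":-0.13,"ty":1,"tz":0,"rx":0,"ry":0,"rz":0,"grip":1}
    - {"tx":-0.13,"ty":1,"tz":0,"rx":0,"ry":0,"rz":0,"grip":1}
    - {"tx":-0.13,"ty":1,"tz":0,"rx":0,"ry":0,"rz":0,"grip":1}
    - {"tx":-0.13,"ty":1,"tz":0,"rx":0,"ry":0,"rz":0,"grip":1}
    - {"tx":-0.13,"ty":1,"tz":0,"rx":0,"ry":0,"rz":0,"grip":1}
    - {"tx":-0.13,"ty":1,"tz":0,"rx":0,"ry":0,"rz":0,"grip":1}

```text
clock: 12.3
tcp_pos: [0.4912, 0.1663, 0.2471]
orientation: [-2.22, -2.222, 0.001]
contact_force: [0.0, -0.1, -4.3]
grip_width: 0.0548
```

Call:
drive_tool:
  commands:
    - {"tx":-0.13,"ty":1,"tz":0,"rx":0,"ry":0,"rz":0,"grip":1}
    - {"tx":-0.13,"ty":1,"tz":0,"rx":0,"ry":0,"rz":0,"grip":1}
    - {"tx":-0.13,"ty":1,"tz":0,"rx":0,"ry":0,"rz":0,"grip":1}
    - {"tx":-0.13,"ty":1,"tz":0,"rx":0,"ry":0,"rz":0,"grip":1}
    - {"tx":-0.13,"ty":1,"tz":0,"rx":0,"ry":0,"rz":0,"grip":1}
    - {"tx":-0.13,"ty":1,"tz":0,"rx":0,"ry":0,"rz":0,"grip":1}
    - {"tx":0,"ty":1,"tz":0,"rx":0,"ry":0,"rz":0,"grip":1}
    - {"tx":0,"ty":0.1,"tz":-1,"rx":0,"ry":0,"rz":0,"grip":1}
    - {"tx":0,"ty":0,"tz":-0.5,"rx":0,"ry":0,"rz":0,"grip":1}
    - {"tx":0,"ty":0,"tz":0,"rx":0,"ry":0,"rz":0,"grip":1}

```text
clock: 13.55
tcp_pos: [0.476, 0.3064, 0.2164]
orientation: [-2.222, -2.221, 0.004]
contact_force: [0.3, -0.3, -4.0]
grip_width: 0.0549
```

```bash
cat > chk.py <<'E'
from h import *
import sys
o=status.get_obs();print(o['clock'],o['tcp_pos'],R.from_rotvec(o['orientation']).as_matrix()[:,2],o['contact_force'],o['grip_width'])
zb=float(sys.argv[1])
for n in ['side','scene']:
    f=grab(n);P=pts(f)
    x,y=pix(f,[.478,.304,.1]);x=int(x);y=int(y)
    cv2.imwrite(f'pics/{sys.argv[2]}_{n}.png',cv2.resize(f['frame'][max(0,y-80):y+80,x-100:x+100],(750,600)))
    Q=near(P,.478,.304,.035,zb,zb+.145);c=[];zs=[]
    for a in np.arange(zb,zb+.09,.015):
        q=Q[(Q[:,2]>a)&(Q[:,2]<=a+.015)]
        if len(q)>10: c.append(circ(q,.028)[:2]);zs.append(a+.0075)
    c=np.array(c);print(n,'axis',np.median(c,0).round(4),'slope',np.polyfit(zs,c,1)[0].round(4),c.round(4).tolist())
    G=near(P,.478,.304,.085,.015,.034);print('barrel',len(G),circ(G,.051).round(4))
    G=near(P,.478,.304,.055,.05,.072);G=G[np.hypot(G[:,0]-.4777,G[:,1]-.3043)>.038];print('ring z',np.median(G[:,2]),np.percentile(G[:,2],90),circ(G).round(4),(G[:,:2].min(0)+G[:,:2].max(0))/2)
E
python3 chk.py .1 a
```

```text
13.55 [0.47603819 0.30643078 0.21637915] [-0.0017434  -0.00150225 -0.99999735] [ 0.33483805 -0.2572777  -3.97741104] 0.054884353585031166
side axis [0.476  0.3039] slope [0.0053 0.0063] [[0.4759, 0.3032], [0.4758, 0.304], [0.4759, 0.3039], [0.4762, 0.304], [0.476, 0.3039], [0.4763, 0.3039]]
barrel 268 [0.4769 0.3044 0.051 ]
ring z 0.0679508072163097 0.07081580464512674 [0.4777 0.3049 0.0418] [0.47748889 0.31000061]
scene axis [0.4768 0.3037] slope [0.0173 0.    ] [[0.4754, 0.3038], [0.4767, 0.3034], [0.4764, 0.3035], [0.4768, 0.3038], [0.4771, 0.3037], [0.4769, 0.3036]]
barrel 406 [0.4786 0.3033 0.051 ]
ring z 0.06786306325118174 0.07077588340383961 [0.4786 0.3037 0.0417] [0.48044384 0.30247208]
```

View pics/a_side.png

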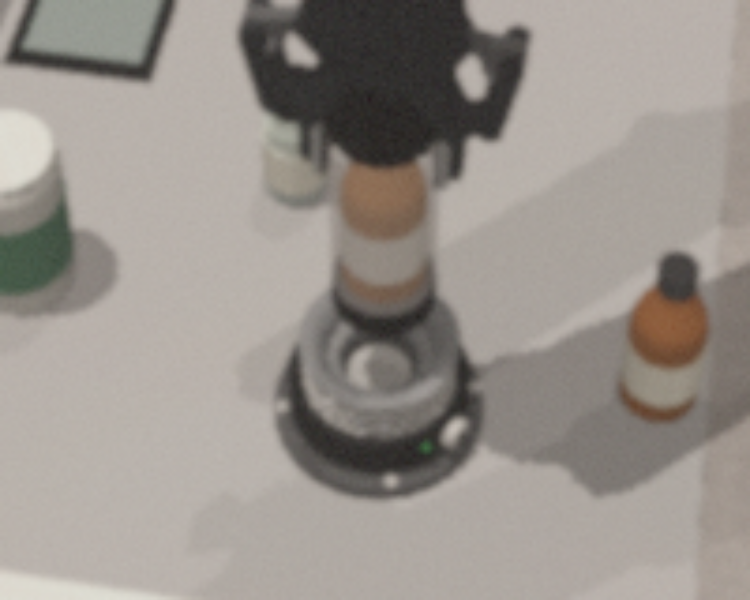

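View pics/a_scene.png

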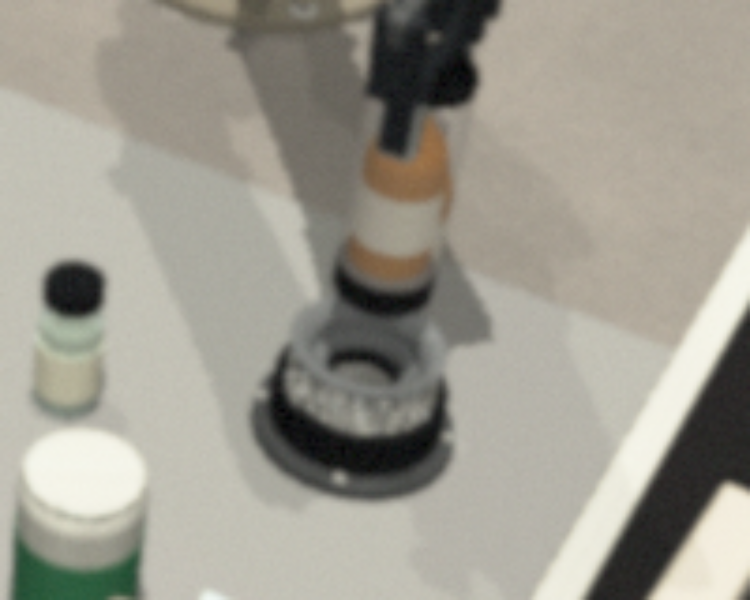

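Both views show the case upright over the ring. The case axis is ~1.4 mm short in x and the y agrees within 1 mm. Correcting and lowering into the ring.

Call:
drive_tool:
  commands:
    - {"tx":0.07,"ty":0,"tz":-0.5,"rx":0,"ry":0,"rz":0,"grip":1}
    - {"tx":0,"ty":0,"tz":-0.5,"rx":0,"ry":0,"rz":0,"grip":1}
    - {"tx":0,"ty":0,"tz":-0.5,"rx":0,"ry":0,"rz":0,"grip":1}
    - {"tx":0,"ty":0,"tz":-0.3,"rx":0,"ry":0,"rz":0,"grip":1}
    - {"tx":0,"ty":0,"tz":-0.2,"rx":0,"ry":0,"rz":0,"grip":1}
    - {"tx":0,"ty":0,"tz":0,"rx":0,"ry":0,"rz":0,"grip":1}

```text
clock: 14.4
tcp_pos: [0.4777, 0.307, 0.1771]
orientation: [-2.221, -2.221, 0.001]
contact_force: [0.0, -0.3, -5.1]
grip_width: 0.0546
```

Call:
drive_tool:
  commands:
    - {"tx":0,"ty":0,"tz":-0.2,"rx":0,"ry":0,"rz":0,"grip":1}
    - {"tx":0,"ty":0,"tz":-0.2,"rx":0,"ry":0,"rz":0,"grip":1}
    - {"tx":0,"ty":0,"tz":0,"rx":0,"ry":0,"rz":0,"grip":1}

```text
clock: 14.78
tcp_pos: [0.4776, 0.3069, 0.1689]
orientation: [-2.221, -2.221, 0.001]
contact_force: [0.5, -0.3, -4.0]
grip_width: 0.0544
```

Call:
drive_tool:
  commands:
    - {"tx":0,"ty":0,"tz":-0.2,"rx":0,"ry":0,"rz":0,"grip":1}
    - {"tx":0,"ty":0,"tz":-0.15,"rx":0,"ry":0,"rz":0,"grip":1}
    - {"tx":0,"ty":0,"tz":0,"rx":0,"ry":0,"rz":0,"grip":1}

```text
clock: 15.15
tcp_pos: [0.4777, 0.3069, 0.162]
orientation: [-2.221, -2.221, 0.001]
contact_force: [-0.1, 1.1, -3.4]
grip_width: 0.0549
```

```bash
python3 chk.py .078 b
```

```text
15.15 [0.47769402 0.30690713 0.16202257] [-3.55078174e-04 -2.66088468e-04 -9.99999902e-01] [-0.05318092  1.05984714 -3.35455739] 0.0548864109650749
side axis [0.4779 0.3045] slope [0.0078 0.0013] [[0.4777, 0.3046], [0.4778, 0.3044], [0.4778, 0.3043], [0.478, 0.3045], [0.4783, 0.3045], [0.4781, 0.3047]]
barrel 260 [0.4765 0.3043 0.051 ]
ring z 0.06757531131262873 0.07075824582748776 [0.4775 0.3047 0.0418] [0.47746176 0.30766601]
scene axis [0.4784 0.3038] slope [ 0.0098 -0.0003] [[0.4781, 0.3037], [0.478, 0.3039], [0.4784, 0.3041], [0.4786, 0.3038], [0.4784, 0.3038], [0.4789, 0.3038]]
barrel 348 [0.4776 0.3031 0.051 ]
ring z 0.0673327269648083 0.07071832626313512 [0.4782 0.3039 0.042 ] [0.48096938 0.30290233]
```

View pics/b_side.png

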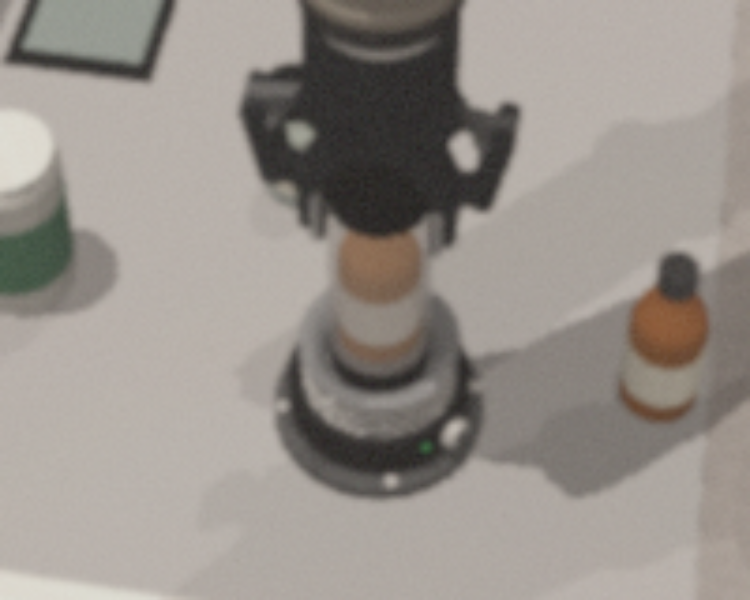

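The case is in the ring, centred within ~0.5 mm and upright, and just about to touch the seat. Pressing down in small steps.

Call:
drive_tool:
  commands:
    - {"tx":0,"ty":0,"tz":-0.15,"rx":0,"ry":0,"rz":0,"grip":1}
    - {"tx":0,"ty":0,"tz":-0.15,"rx":0,"ry":0,"rz":0,"grip":1}
    - {"tx":0,"ty":0,"tz":0,"rx":0,"ry":0,"rz":0,"grip":1}
  grip_force: 90

```text
clock: 15.62
tcp_pos: [0.478, 0.3074, 0.1568]
orientation: [2.221, 2.221, 0.001]
contact_force: [-2.0, -1.2, 3.9]
grip_width: 0.0545
```

Call:
drive_tool:
  commands:
    - {"tx":0,"ty":0,"tz":-0.15,"rx":0,"ry":0,"rz":0,"grip":1}
    - {"tx":0,"ty":0,"tz":-0.1,"rx":0,"ry":0,"rz":0,"grip":1}
    - {"tx":0,"ty":0,"tz":0,"rx":0,"ry":0,"rz":0,"grip":1}

```text
clock: 16.0
tcp_pos: [0.478, 0.3074, 0.152]
orientation: [2.221, 2.222, 0.001]
contact_force: [-2.2, -0.8, 6.6]
grip_width: 0.0543
```

Call:
drive_tool:
  commands:
    - {"tx":0,"ty":0,"tz":-0.1,"rx":0,"ry":0,"rz":0,"grip":1}
    - {"tx":0,"ty":0,"tz":0,"rx":0,"ry":0,"rz":0,"grip":1}
    - {"tx":0,"ty":0,"tz":0,"rx":0,"ry":0,"rz":0,"grip":1}

```text
clock: 16.38
tcp_pos: [0.478, 0.3075, 0.1502]
orientation: [2.221, 2.221, 0.002]
contact_force: [-3.4, -0.8, 6.6]
grip_width: 0.0543
```

Call:
drive_tool:
  commands:
    - {"tx":0,"ty":0,"tz":-0.1,"rx":0,"ry":0,"rz":0,"grip":1}
    - {"tx":0,"ty":0,"tz":-0.1,"rx":0,"ry":0,"rz":0,"grip":1}
    - {"tx":0,"ty":0,"tz":0,"rx":0,"ry":0,"rz":0,"grip":1}

```text
clock: 16.75
tcp_pos: [0.4781, 0.3075, 0.1466]
orientation: [2.221, 2.221, 0.002]
contact_force: [-3.6, -1.4, 9.7]
grip_width: 0.0545
```

Call:
drive_tool:
  commands:
    - {"tx":0,"ty":0,"tz":-0.05,"rx":0,"ry":0,"rz":0,"grip":1}
    - {"tx":0,"ty":0,"tz":0,"rx":0,"ry":0,"rz":0,"grip":1}

```text
clock: 17.0
tcp_pos: [0.4781, 0.3077, 0.1466]
orientation: [2.221, 2.221, 0.003]
contact_force: [-6.1, -3.0, 17.1]
grip_width: 0.0546
```

Call:
drive_tool:
  commands:
    - {"tx":0,"ty":0,"tz":-0.05,"rx":0,"ry":0,"rz":0,"grip":1}
    - {"tx":0,"ty":0,"tz":0,"rx":0,"ry":0,"rz":0,"grip":1}

```text
clock: 17.25
tcp_pos: [0.4782, 0.308, 0.1466]
orientation: [2.221, 2.221, 0.003]
contact_force: [-8.3, -4.3, 25.5]
grip_width: 0.0546
```

The TCP has stopped at 0.1466, i.e. the underside is at ~0.038, the magnet face height, and the force rises without travel. I'll ease the excess push a little and check steadiness.

Call:
drive_tool:
  commands:
    - {"tx":0,"ty":0,"tz":0.03,"rx":0,"ry":0,"rz":0,"grip":1}
    - {"tx":0,"ty":0,"tz":0,"rx":0,"ry":0,"rz":0,"grip":1}
    - {"tx":0,"ty":0,"tz":0,"rx":0,"ry":0,"rz":0,"grip":1}
    - {"tx":0,"ty":0,"tz":0,"rx":0,"ry":0,"rz":0,"grip":1}

```text
clock: 17.75
tcp_pos: [0.4782, 0.3078, 0.1466]
orientation: [2.221, 2.221, 0.003]
contact_force: [-6.4, -3.8, 20.4]
grip_width: 0.0544
```

```bash
python3 chk.py .065 c; python3 - <<'E'
from h import *
f=grab('side');cv2.imwrite('pics/end_side.png',f['frame'])
P=pts(f);B=near(P,.468,-.33,.03,.054,.08); print('plunger',np.percentile(B[:,2],[50,95]))
T=near(P,.478,.304,.03,.17,.205);print('case top',np.percentile(T[:,2],[90]) if len(T) else 0)
print(status.get_obs()['contact_force'],status.get_obs()['tcp_pos'])
E
```

```text
17.75 [0.47815538 0.30781317 0.14659343] [ 0.00150939  0.00121017 -0.99999813] [-6.41813104 -3.76654669 20.35902568] 0.05436568979912705
side axis [0.4784 0.3051] slope [0.0067 0.003 ] [[0.4781, 0.3051], [0.4782, 0.305], [0.4784, 0.305], [0.4784, 0.305], [0.4786, 0.3053], [0.4785, 0.3052]]
barrel 286 [0.4766 0.304  0.051 ]
ring z 0.05386856869308898 0.05598565948818757 [0.4776 0.3042 0.0417] [0.47739418 0.30923627]
scene axis [0.4789 0.3044] slope [0.0098 0.0022] [[0.4782, 0.3044], [0.4789, 0.3044], [0.4788, 0.3043], [0.4788, 0.3042], [0.479, 0.3046], [0.4792, 0.3045]]
barrel 336 [0.4779 0.3031 0.051 ]
ring z 0.05498418485422962 0.05688528572749711 [0.4786 0.3039 0.0417] [0.4826267  0.30339127]Traceback (most recent call last):
  File "<stdin>", line 3, in <module>
    return _quantile_unchecked(
        a, q, axis, out, overwrite_input, method, keepdims, weights)
    return _ureduce(a,
                    func=_quantile_ureduce_func,
    ...<5 lines>...
                    overwrite_input=overwrite_input,
                    method=method)
    r = func(a, **kwargs)
    result = _quantile(arr,
                       quantiles=q,
    ...<2 lines>...
                       out=out,
                       weights=wgt)
    slices_having_nans = np.isnan(arr[-1, ...])
                                  ~~~^^^^^^^^^
IndexError: index -1 is out of bounds for axis 0 with size 0
```

View pics/c_side.png

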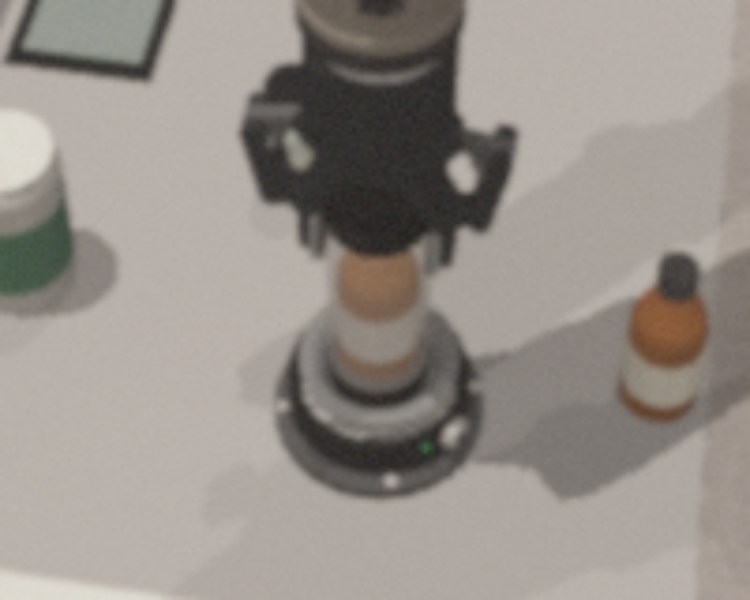

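View pics/end_side.png

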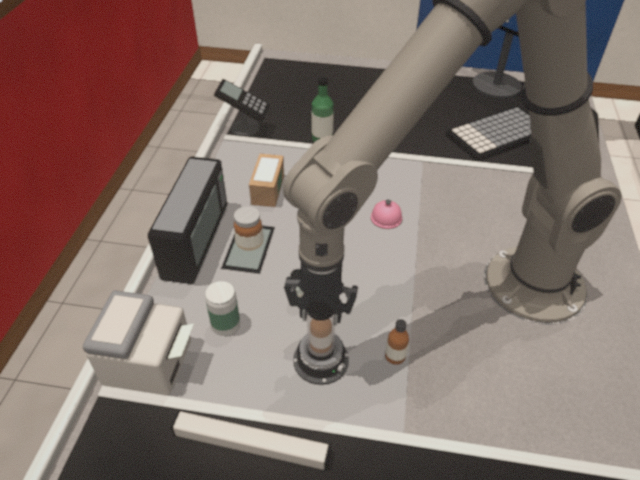

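The ring's rim dropped from ~70.5 to ~56 mm, about 14.5 mm. The case at (320,340) in the side view is upright (under 0.6° tilt) and pressed home with 20 N. The bell is hidden behind the arm in this view; that occlusion made the re-check script fail, and the plunger was already seen up earlier. Handing in.

```bash
python3 -c "
from h import *
print(workorder.hand_in()); o=status.get_obs(); print(o['clock'],o['tcp_pos'],o['contact_force'])"
```

```text
the job is handed in; nothing more can be done
None
the job is handed in; nothing more can be done
```

I rang the steel bell, then stood the cased flask in the detacher ring and pressed it home. I handed in at about 18 s while still gripping it and pushing down.

**Bell:** I pressed the plunger until the force rose to 24 N with no further travel, at 53.7 mm. It read about 62 mm again afterwards. I left the red and pink bells alone.

**Case:** I carried the case upright and lowered it into the ring, centred to about 1 mm. I then pressed until the tool stopped at a case underside height of about 38 mm, the magnet face.

**Last checks:**
- **Ring:** its rim went down about 14.5 mm of the expected 15; the camera calibration is only good to about 2 mm.
- **Case:** tilt was under 0.6°, the push was a steady 20 N, and there were about 6 N and 4 N of sideways force.
- **Other things:** those visible stood where they had been.

**Checks that failed or were missing:**
- The first two move calls were refused by input validation and nothing moved. I repeated them with all fields filled in.
- The final camera look at the bell failed because the arm hid it. The plunger was last seen up just before I gripped the case.
- The spice jar and paper roll were also hidden behind the arm in the last side view.

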